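# Hold a candle carton in the corner of the batch coder

### The job

Take the long two-candle carton from the bench and stand it upright on the bed of the batch coder, one long side towards the print window. Press it firmly into the corner so that it sits flush against the window fence and the side stop at the same time, and finish while still holding it pressed there, at rest, ready for the print head to run past. Leave the small carton and the two jar candles as they stand.

Things in the scene. Friction and masses are not known exactly. Their poses are not given: they have to be found in the camera images.
- twin_carton: the long carton for two candles: plain brown board, closed, rigid, 64 mm along its x, 128 mm along its y, 92 mm tall, 0.3 to 0.65 kg, standing upright on the bench at first. Origin at the centre of its underside, z up. Its two 128 x 92 mm sides are alike (either may face the print window), and so are its two ends.
- coder: batch coder fixed on the bench: grey base 290 x 320 mm, 25 mm high; its front 150 mm is a smooth, slippery aluminium bed, its rear the print carriage. Origin at bench level under the middle of the window fence's front face; x from bed into fence, y along the fence, z up; bed at x -150 to 0, y -160 to 160 mm. Behind the fence all is under 75 mm high, but the control box (85 mm, 87 mm behind).
- window_fence: window fence: rigid smooth upright aluminium wall across the back of the bed, 290 mm long, 8 mm thick, its top 46 mm above the bed (71 mm above the bench), a print window in its middle. Origin at bed level (25 mm above the bench), middle of its front face; axes as the coder's: x points into the face, y along it. A carton with its long side home has its middle at x = -32 mm.
- side_stop: side stop: rigid smooth upright aluminium plate square to the window fence, 112 mm long, 10 mm thick, its top 46 mm above the bed; thumb knob on its +y side. Fixed, at a new distance along the fence each time. Origin at bed level on its -y face, in the window fence's front plane; axes as the coder's: y points into the face. A carton pressed home has its middle at x = -32, y = -64 mm.
- single_carton: bystander: small carton for one candle, 70 x 70 x 92 mm, same brown board; origin at the centre of its underside
- jar: bystander: glass jar of red wax, 62 mm across, 80 mm tall; origin at the centre of its underside
- jar_b: bystander: a second, like glass jar of red wax, 62 mm across, 80 mm tall; origin at the centre of its underside

How it is judged:
On the way:
1. the long carton stands upright on the coder's bed (z of twin_carton in the frame of window_fence between -0.003 and 0.003 m and angle between twin_carton's own z axis and vertical below 0.04 rad and x of twin_carton in the frame of window_fence between -0.15 and 0 m and y of twin_carton in the frame of window_fence between -0.16 and 0.16 m), for 0.1 s.
At the end, for the whole second after the job is handed in: the robot's fingers still hold the long carton at rest, upright on the bed (underside within 3 mm of it, tilt under 0.04 rad), a long side along the window fence within 0.03 rad, touching the window fence and the side stop at once (within 3 mm of home), pressed against each with more than 2 N (z of twin_carton in the frame of window_fence between -0.003 and 0.003 m and angle between twin_carton's own z axis and vertical below 0.04 rad and angle between the y axis of twin_carton and the y axis of window_fence, either way round below 0.03 rad and x of twin_carton in the frame of window_fence between -0.035 and -0.029 m and y of twin_carton in the frame of side_stop between -0.067 and -0.061 m and contact force between twin_carton and window_fence above 2 N and contact force between twin_carton and side_stop above 2 N and contact force between twin_carton and the fingers above 1 N and linear speed of twin_carton below 0.01 m/s and angular speed of twin_carton below 0.1 rad/s); the arm keeps its last pose, push and grip.
It fails at once if the small square carton is shifted by more than 20 mm or tipped (distance of single_carton from where it was at the start of the episode above 0.02 m or angle between single_carton's own z axis and vertical above 0.2 rad).
It fails at once if the jar candle is shifted by more than 20 mm or tipped (distance of jar from where it was at the start of the episode above 0.02 m or angle between jar's own z axis and vertical above 0.2 rad).
It fails at once if the second jar candle is shifted by more than 20 mm or tipped (distance of jar_b from where it was at the start of the episode above 0.02 m or angle between jar_b's own z axis and vertical above 0.2 rad).
It also fails if it takes over 48 s, if anything falls off the work surface, if the arm or the gripper's body presses on something with over 40 N, if the wrist force passes 120 N, or if a joint passes its speed limit or range.

### The arm

A 7-joint arm with a two-finger parallel gripper is mounted at the origin on the work surface. World frame = base frame: x ahead of the robot, y to its left, z up, the work surface at z = 0. Lengths are in m, angles in rad, forces in N, time in s.
With the tool pointing down it reaches from about 0.4 to 0.85 m from the base axis. Payload 6.9 kg.
Tool frame: the origin (TCP) lies at the very end of the fingers, on their centre line; the grasp point (between the pads) lies 19 mm behind it; z points along the fingers, y is the line along which they close (so a half turn about z gives the same grasp; the last joint's range is limited). The gripper opens to 85 mm and grips with 20 to 120 N. Pads are 22 mm wide; open, the fingers measure 114 mm over their backs; the gripper's body (76 mm by 85 mm) begins 54 mm behind the grasp point. The pads swing forward as they close: fully open they stand 13 mm farther back than shut.
Start: joints at [1.343, 0.507, -0.238, 1.5, 0.126, 1.149, -0.155], TCP at [0.205, -0.591, 0.231] pointing down, gripper open.
Joint ranges: [-3.08, 3.08], [-0.24, 2.05], [-1.43, 1.35], [0, 2.5], [-1.52, 4.66], [0.17, 1.96], [-2.89, 2.89]. Speed limits (rad/s): [2.39, 2.39, 3.14, 3.14, 3.14, 3.14, 3.14].

### API

Orientations are given as a unit quaternion [w, x, y, z].
In Python, from workcell import bot, grab_frame, read_state gives the robot as it stands (bot), with the cameras as plain functions and the readings as plain functions.
- The arm moves only by the tool jog_arm, called after "Call:" by a JSON object that holds its "api" and its "payload". Schema: {"type":"object","properties":{"segments":{"type":"object","properties":{"rows":{"type":"array","items":{"type":"array","items":{"type":"number"},"minItems":4,"maxItems":4},"minItems":1,"maxItems":20}},"additionalProperties":false,"required":["rows"]},"aperture":{"type":"number"},"force":{"type":"number"},"only":{"type":"string"},"quiet":{"type":"boolean"},"lines":{"type":"string"}},"required":["segments"],"additionalProperties":false}. segments is an object whose key "rows" holds a list of rows, 1 to 20 of them, each of 4 numbers: dx, dy, dz in m, then a turn about the tool's z in rad; each row is the pose to reach, as a shift and turn from the pose commanded when the call began, along the tool's axes at that moment; what a row does not reach only later rows make up. A row lasts 1/10 s, in which the tool goes at most 0.05 m and 0.15 rad, less where a joint would pass 70% of its speed; a pose out of reach is approached as far as the arm can. aperture is the opening from 0.0 (shut) to 1.0 (fully open), set as the call begins (left out keeps the last). The fingers move at their own pace and stop on an object; force is the grip in N (left out, the last holds). Time passes only in rows, so rows that do not move let the fingers close. The tool returns the time, the measured TCP pose, the force, the opening and the grip force at its end. only (a regular expression) keeps the lines of the reply that match it, lines (a string "A,B") keeps lines A to B, and quiet returns only ok. Input that does not fit is refused with a message, and nothing moves.
- read_state(): the state, without advancing time (a new reading comes with each control period).
- grab_frame(name): name is "side" or "top"; returns a dict with "image" (480x640x3 uint8, red, green, blue), "vfov" (degrees; the focal length in pixels is half the picture's height over the tangent of half this angle, whatever the lens; pixels are square), "cx", "cy" (the principal point, pixels), "dist" ([k1, k2, p1, p2, k3] as OpenCV has them; the pictures are not rectified), "eye" and "attitude" of the camera in the world. Camera axes: x right, y down, z forward; pixel columns grow to the right and rows downward; lengths in m; the calibration is good to about 2 mm. A picture is of the moment at which its call begins. There is no depth.
- bot.hand_in(): hands the job in; it is judged then, once.
The state is a dict: "t": time; "joints": joint angles; "joint_vel": joint speeds; "joint_torque": joint torques, N m; "position": TCP position; "ee_rot": TCP orientation; "force": force on the tool from outside, world axes, zero at the start; "moment": the same for the moment, N m; "width": opening from 0.0 (shut) to 1.0 (fully open); "finger_force": force on a finger pad.
Only numpy, scipy, OpenCV 4.12 (cv2) and the standard library are available. Lean on these libraries where they do the work, as an engineer would, in place of code of your own. Each camera call takes 0.05 s, during which the arm holds its last target. There are 200 camera calls.

## Working session

There is one attempt and no reset: what is moved stays moved. The work goes in short steps, Python scripts to look and compute and a tool call to move; the robot and the scene stay as the last step left them, time stands still between calls to the robot, and variables do not carry over. Pictures are saved under pics/ and viewed, at most 10 in all, crops included, and the job is handed in when it is done.

```bash
ls; mkdir -p pics; python3 - <<'E'
from workcell import bot, grab_frame, read_state
import cv2
for n in("side","top"):
    f=grab_frame(n); cv2.imwrite(f"pics/{n}0.png",f["image"][:,:,::-1]); print({k:v for k,v in f.items() if k!="image"})
print(read_state())
E
```

```text
pics
workcell.py
{'vfov': 48.08391372026715, 'cx': 326.13718014797877, 'cy': 246.31975087994178, 'dist': array([-0.04416018,  0.        ,  0.        ,  0.        ,  0.        ]), 'eye': array([ 0.5537186 , -0.66343298,  0.48511129]), 'attitude': array([-5.02060818e-01,  8.64808842e-01, -3.11918432e-04,  6.36434526e-03])}
{'vfov': 56.30653660345532, 'cx': 321.90251450353827, 'cy': 245.4617757559972, 'dist': array([0.01925966, 0.        , 0.        , 0.        , 0.        ]), 'eye': array([0.45809808, 0.08319336, 0.92100114]), 'attitude': array([ 0.04846317, -0.70111481,  0.71005237, -0.04376056])}
{'t': 0.1, 'joints': array([ 1.34250088,  0.5082349 , -0.23753419,  1.50105944,  0.12568997,
        1.14886475, -0.15479567]), 'joint_vel': array([-0.0001997 , -0.00245284,  0.00111966, -0.00147359, -0.00086517,
        0.00071288, -0.00058003]), 'joint_torque': array([-4.83489915e-03, -6.21836472e+01, -2.19460666e+00, -2.50200248e+01,
        1.25328416e-02,  7.99854723e-03, -4.60601234e-05]), 'position': array([ 0.20455826, -0.59009843,  0.23051922]), 'ee_rot': array([-7.77236865e-04,  9.86103127e-01,  1.66132472e-01, -1.40088943e-04]), 'force': array([ 0.51033548,  0.53200896, -0.74341042]), 'moment': array([-0.00637686,  0.01401142,  0.04014235]), 'finger_force': 0.0, 'width': 1.0008837506769297}
```

View pics/side0.png

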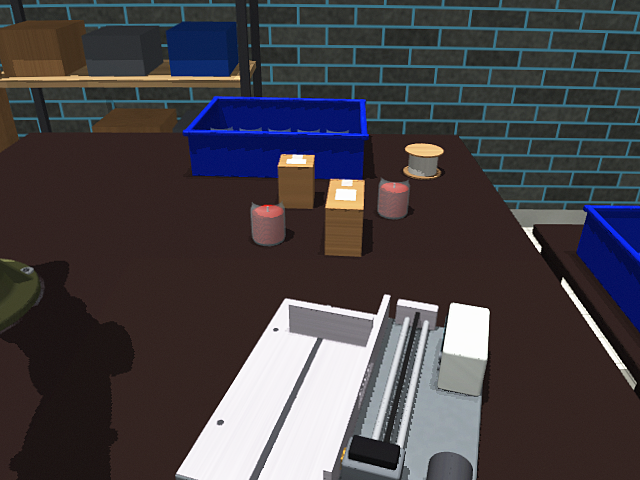

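View pics/top0.png

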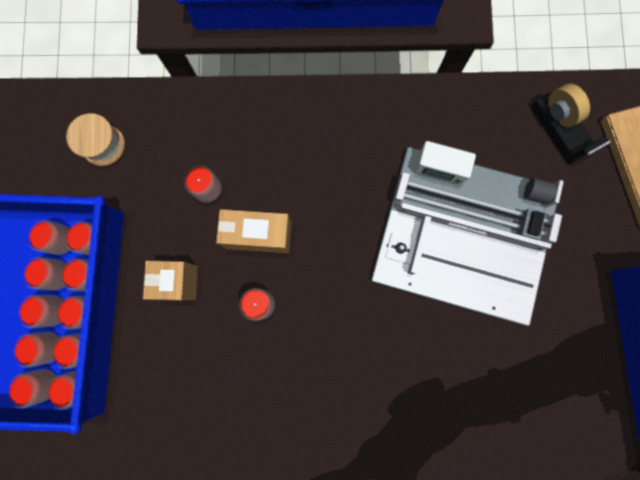

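The side view shows the long carton around (345,218), the jars at (268,224) and (393,198), the small carton at (297,181), the side stop at (330,325) and the fence running (388,297)→(330,475). In the top view the long carton's top is at (217–291, 210–250), the side stop is near (415,245), and the fence runs roughly (405,205)→(550,245). I'll zoom in for precise corners.

```bash
python3 - <<'E'
import cv2
t=cv2.imread("pics/top0.png"); s=cv2.imread("pics/side0.png")
cv2.imwrite("pics/tc.png",cv2.resize(t[135:335,365:570],None,fx=2.9,fy=2.9,interpolation=cv2.INTER_CUBIC))
a=cv2.resize(t[195:270,205:305],None,fx=4,fy=4,interpolation=cv2.INTER_CUBIC)
b=cv2.resize(s[170:265,315:375],None,fx=4,fy=4,interpolation=cv2.INTER_CUBIC)
import numpy as np
c=np.zeros((380,660,3),np.uint8); c[:300,:400]=a; c[:380,410:650]=b
cv2.imwrite("pics/cc.png",c)
cv2.imwrite("pics/sc.png",cv2.resize(s[290:480,175:495],None,fx=2.5,fy=2.5,interpolation=cv2.INTER_CUBIC))
E
```

```text
(no output)
```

View pics/tc.png

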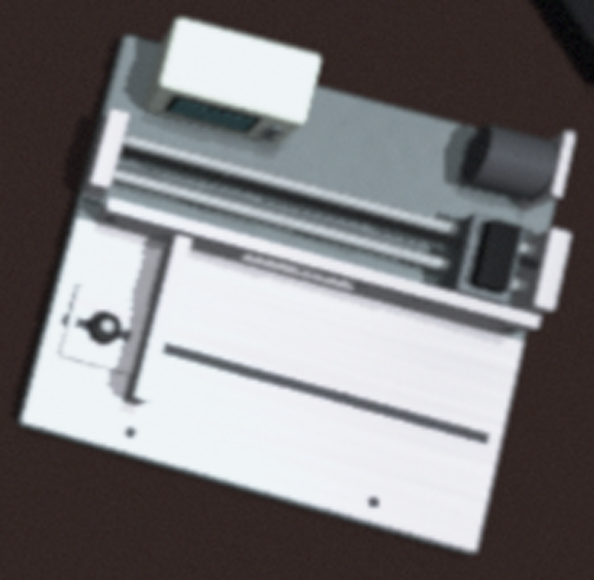

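View pics/cc.png

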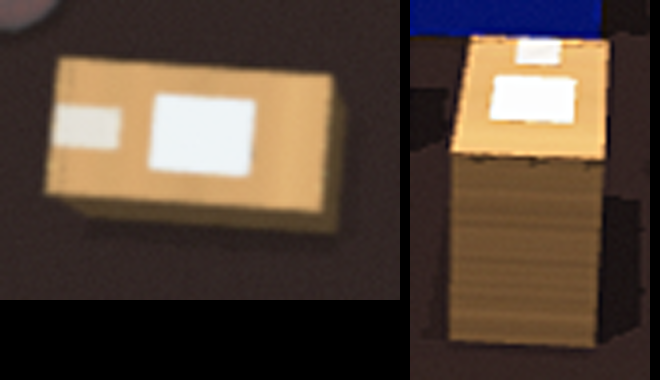

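View pics/sc.png

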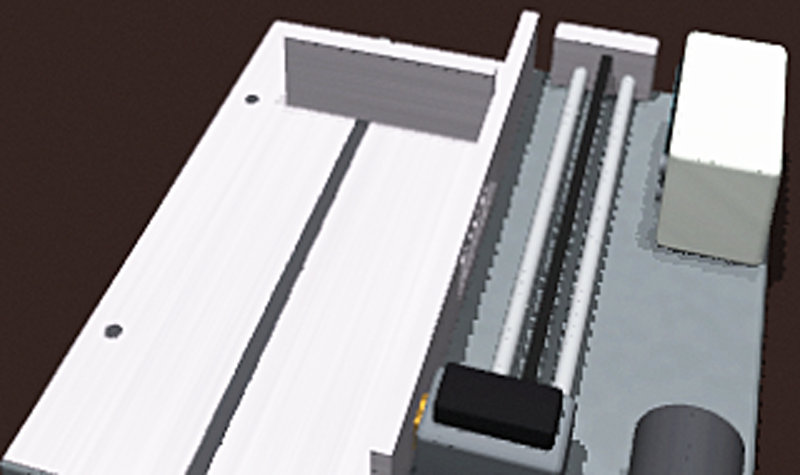

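The views give these points. In the top crop the bed's front corners are at (19,424) and (478,552), and the fence's top front edge runs (107,212)→(538,328). In the side crop the stop's face corners are (285,38), (495,73), (477,140) and (285,103). The carton corners are clear in both views.

```bash
cat > h.py <<'E'
import numpy as np,cv2
from scipy.spatial.transform import Rotation as R
from scipy.optimize import least_squares
C={"side":dict(v=48.08391372026715,cx=326.13718,cy=246.31975,k=-0.04416018,e=[0.5537186,-0.66343298,0.48511129],q=[-5.02060818e-01,8.64808842e-01,-3.11918432e-04,6.36434526e-03]),
"top":dict(v=56.30653660345532,cx=321.9025,cy=245.46178,k=0.01925966,e=[0.45809808,0.08319336,0.92100114],q=[0.04846317,-0.70111481,0.71005237,-0.04376056])}
for c in C.values():
    f=240/np.tan(np.radians(c["v"]/2)); c["K"]=np.array([[f,0,c["cx"]],[0,f,c["cy"]],[0,0,1]]); c["D"]=np.array([c["k"],0,0,0,0])
    c["R"]=R.from_quat(c["q"],scalar_first=True).as_matrix(); c["e"]=np.array(c["e"])
def proj(n,P):
    c=C[n]; Rc=c["R"].T
    return cv2.projectPoints(np.atleast_2d(P).astype(float),cv2.Rodrigues(Rc)[0],-Rc@c["e"],c["K"],c["D"])[0][:,0]
def ray(n,uv):
    c=C[n]; p=cv2.undistortPoints(np.array([[uv]],float),c["K"],c["D"])[0,0]; return c["e"],c["R"]@[*p,1]
def onz(n,uv,z):
    e,d=ray(n,uv); return e+d*(z-e[2])/d[2]
def tri(a,b):
    (e1,d1),(e2,d2)=ray("top",a),ray("side",b)
    s=np.linalg.lstsq(np.c_[d1,-d2],e2-e1,rcond=None)[0]; p,q=e1+s[0]*d1,e2+s[1]*d2
    return (p+q)/2,np.linalg.norm(p-q)
def fit(obs,p0,model):
    r=lambda p:np.concatenate([proj(n,model(p,i))[0]-uv for n,i,uv in obs])
    return least_squares(r,p0,loss="soft_l1")
def place(p,l):
    c,s=np.cos(p[2]),np.sin(p[2]); return [p[0]+c*l[0]-s*l[1],p[1]+s*l[0]+c*l[1],l[2]]
E
python3 - <<'E'
from h import *
np.set_printoptions(precision=4,suppress=True)
t=lambda x,y:np.array([365+(x+.5)/2.9-.5,135+(y+.5)/2.9-.5]); s=lambda x,y:np.array([175+(x+.5)/2.5-.5,290+(y+.5)/2.5-.5])
a=lambda x,y:np.array([205+(x+.5)/4-.5,195+(y+.5)/4-.5]); b=lambda x,y:np.array([315+(x-410+.5)/4-.5,170+(y+.5)/4-.5])
A=[a(60,57),a(333,74),a(322,213),a(46,195)]; B=[b(609,40),b(605,158),b(452,152),b(470,36)]
for u,v in zip(A,B): print("carton top",*tri(u,v))
L=[(.032,.064),(.032,-.064),(-.032,-.064),(-.032,.064)]
obs=[("top",(*l,.092),u) for l,u in zip(L,A)]+[("side",(*l,.092),u) for l,u in zip(L,B)]+[("side",(-.032,-.064,0),b(448,340)),("side",(.032,-.064,0),b(597,346)),("top",(-.032,-.064,0),a(337,232))]
f=fit(obs,[.5,.15,0],place); print("carton",f.x); print(f.fun.reshape(-1,2).round(1).tolist())
obs=[("top",(-.15,.16,.025),t(19,424)),("top",(-.15,-.16,.025),t(478,552)),("top",(.14,.16,.025),t(124,36)),("top",(0,.145,.071),t(107,212)),("top",(0,-.145,.071),t(538,328)),("side",(0,.145,.071),s(520,12)),
("side",(-.112,'s',.071),s(285,38)),("side",(-.112,'s',.025),s(285,103)),("side",(0,'s',.071),s(495,73)),("side",(0,'s',.025),s(477,140))]
f=fit(obs,[.5,-.15,-.2,.1],lambda p,l:place(p,(l[0],p[3] if l[1]=='s' else l[1],l[2]))); print("coder",f.x); print(f.fun.reshape(-1,2).round(1).tolist())
p=f.x; print("stop",place(p,(0,p[3],.025)),"home",place(p,(-.032,p[3]-.064,.025)))
print("fence L tri",*tri(t(107,212),s(520,12)))
for n,u in(("jar",(200,181)),("jarb",(255,303))): print(n,onz("top",u,.065))
print("single",onz("top",(165,281),.092))
from workcell import bot, grab_frame, read_state
print(R.from_quat(read_state()["ee_rot"],scalar_first=True).as_matrix())
E
```

```text
carton top [0.6378 0.2799 0.0923] 0.002330954360556642
carton top [0.6276 0.1513 0.0926] 0.002968303639316406
carton top [0.5626 0.1566 0.0922] 0.0013992050361936819
carton top [0.5723 0.2855 0.0914] 0.0024434282395748314
carton [ 0.5999  0.2183 -0.0794]
[[0.2, 1.1], [-0.3, 1.3], [-0.2, 0.2], [0.4, 0.2], [0.1, 0.1], [0.3, -0.0], [0.6, -0.1], [1.0, -0.2], [1.1, -0.1], [-0.0, 0.0], [0.0, 1.0]]
coder [ 0.5978 -0.2043 -0.282   0.0855]
[[0.0, 2.5], [0.7, 2.3], [-0.6, 0.8], [-0.6, 1.4], [-0.2, 1.1], [-0.4, -1.2], [0.6, -0.7], [1.4, 1.0], [0.9, 0.2], [6.1, 1.7]]
stop [np.float64(0.6216291757673972), np.float64(-0.12218698806642804), 0.025] home [np.float64(0.5730825872578641), np.float64(-0.1747534102776274), 0.025]
fence L tri [ 0.6399 -0.0665  0.0702] 0.002551674262462115
jar [0.7012 0.3259 0.065 ]
jarb [0.4623 0.2163 0.065 ]
single [0.5046 0.3784 0.092 ]
[[ 0.9448  0.3276 -0.0005]
 [ 0.3276 -0.9448  0.0015]
 [-0.     -0.0016 -1.    ]]
```

Call:
{"api": "jog_arm", "payload": {"segments": {"rows":[[0.38, -0.28, 0, -0.6], [0.38, -0.28, 0, -0.6], [0.38, -0.28, 0, -0.6], [0.38, -0.28, 0, -0.6], [0.38, -0.28, 0, -0.6], [0.38, -0.28, 0, -0.6], [0.38, -0.28, 0, -0.6], [0.38, -0.28, 0, -0.6], [0.38, -0.28, 0, -0.6], [0.638, -0.634, 0, -1.158], [0.638, -0.634, 0, -1.158], [0.638, -0.634, 0, -1.158], [0.638, -0.634, 0, -1.158], [0.638, -0.634, 0, -1.158], [0.638, -0.634, 0, -1.158], [0.638, -0.634, 0, -1.158], [0.638, -0.634, 0, -1.158], [0.638, -0.634, 0, -1.158], [0.638, -0.634, 0, -1.158], [0.638, -0.634, 0, -1.158]]}, "aperture": 1.0, "force": 40}}

```text
t: 2.1
position: [0.5991, 0.22, 0.2304]
ee_rot: [-0.001, 0.733, 0.68, -0.0]
force: [-0.2, -1.0, 0.1]
width: 0.998
finger_force: 0.0
```

```bash
python3 -c "
from workcell import bot, grab_frame, read_state;s=read_state();print(s['joints'])
from h import *;print(R.from_quat(s['ee_rot'],scalar_first=True).as_matrix().round(4))"
```

```text
[-0.01531464  0.58364943 -0.65431419  1.45878676  0.36311252  1.22322506
 -0.78863   ]
[[ 7.490e-02  9.972e-01 -1.600e-03]
 [ 9.972e-01 -7.490e-02  8.000e-04]
 [ 7.000e-04 -1.600e-03 -1.000e+00]]
```

Call:
{"api": "jog_arm", "payload": {"segments": {"rows":[[-0.002, 0, 0.05, 0], [-0.002, 0, 0.1, 0], [-0.002, 0, 0.135, 0], [-0.002, 0, 0.16, 0], [-0.002, 0, 0.174, 0], [-0.002, 0, 0.174, 0], [-0.002, 0, 0.174, 0]]}, "aperture": 1.0, "force": 40}}

```text
t: 2.8
position: [0.6004, 0.2149, 0.0584]
ee_rot: [0.0, 0.735, 0.678, 0.001]
force: [0.6, 0.0, 0.3]
width: 1.0
finger_force: 0.0
```

Call:
{"api": "jog_arm", "payload": {"segments": {"rows":[[0, 0, 0, 0], [0, 0, 0, 0], [0, 0, 0, 0], [0, 0, 0, 0], [0, 0, 0, 0], [0, 0, 0, 0], [0, 0, 0, 0], [0, 0, 0, 0], [0, 0, 0, 0], [0, 0, 0, 0]]}, "aperture": 0.0, "force": 50}}

```text
t: 3.8
position: [0.6006, 0.2158, 0.0592]
ee_rot: [0.001, 0.735, 0.679, 0.001]
force: [-0.4, -0.8, 7.1]
width: 0.738
finger_force: 56.9
```

Call:
{"api": "jog_arm", "payload": {"segments": {"rows":[[0, 0, -0.02, 0], [0, 0, -0.05, 0], [0, 0, -0.09, 0], [0, 0, -0.12, 0], [0, 0, -0.12, 0], [0, 0, -0.12, 0]]}}}

```text
t: 4.4
position: [0.5996, 0.2154, 0.1777]
ee_rot: [0.0, 0.734, 0.679, 0.0]
force: [0.1, 0.5, -3.5]
width: 0.741
finger_force: 56.8
```

```bash
python3 - <<'E'
from workcell import bot, grab_frame, read_state
import cv2,numpy as np
from h import R
s=read_state();print(s['position'],s['joints'],R.from_quat(s['ee_rot'],scalar_first=True).as_matrix().round(4))
t,d=[grab_frame(n)["image"][:,:,::-1] for n in("top","side")]
cv2.imwrite("pics/top1.png",t);cv2.imwrite("pics/side1.png",d)
cv2.imwrite("pics/g.png",np.hstack([cv2.resize(d[60:300,250:450],None,fx=2,fy=2),cv2.resize(t[150:350,150:350],(480,480))])[:, :800])
E
```

```text
[0.59961091 0.2153722  0.17768963] [-0.01543867  0.62307372 -0.63615847  1.54089074  0.39843248  1.10909008
 -0.8197687 ] [[ 7.890e-02  9.969e-01  1.100e-03]
 [ 9.969e-01 -7.890e-02 -2.000e-04]
 [-1.000e-04  1.100e-03 -1.000e+00]]
```

View pics/g.png

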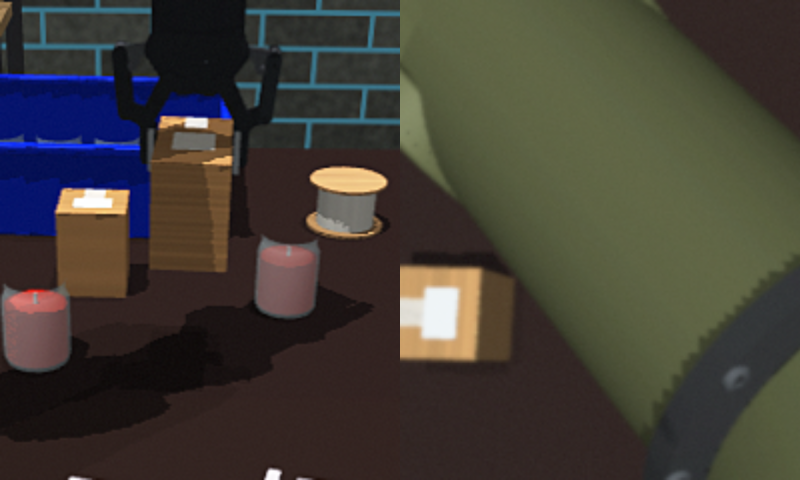

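The carton is held upright and level: in the left panel the fingers span its top and it is clear of the jars. Moving over the bed, 15 mm off the fence and 20 mm off the stop.

Call:
{"api": "jog_arm", "payload": {"segments": {"rows":[[-0.02, 0, 0, 0.02], [-0.06, 0, 0, 0.04], [-0.105, 0, 0, 0.06], [-0.15, -0.005, 0, 0.08], [-0.195, -0.007, 0, 0.1], [-0.24, -0.009, 0, 0.12], [-0.285, -0.011, 0, 0.14], [-0.33, -0.013, 0, 0.17], [-0.37, -0.015, 0, 0.19], [-0.395, -0.015, 0, 0.203], [-0.41, -0.015, 0, 0.203], [-0.41, -0.015, 0, 0.203], [-0.41, -0.015, 0, 0.203], [-0.41, -0.015, 0, 0.203]]}}}

```text
t: 5.9
position: [0.5527, -0.1896, 0.1771]
ee_rot: [-0.001, 0.799, 0.602, 0.0]
force: [0.2, 1.6, -3.7]
width: 0.739
finger_force: 56.6
```

```bash
python3 - <<'E'
from workcell import bot, grab_frame, read_state
import cv2,numpy as np
from h import R
d=grab_frame("side")["image"][:,:,::-1]
s=read_state();print(s['position'],s['joints'],s['force'],R.from_quat(s['ee_rot'],scalar_first=True).as_matrix().round(4))
cv2.imwrite("pics/s2.png",d)
E
```

```text
[ 0.55274025 -0.18979399  0.17728349] [ 0.66880498  0.53817146 -0.6010322   1.68660996  0.34479999  1.02478563
 -0.32654778] [ 0.180127   -0.11514183 -4.29478086] [[ 2.753e-01  9.614e-01  1.000e-04]
 [ 9.614e-01 -2.753e-01  1.000e-03]
 [ 1.000e-03 -2.000e-04 -1.000e+00]]
```

View pics/s2.png

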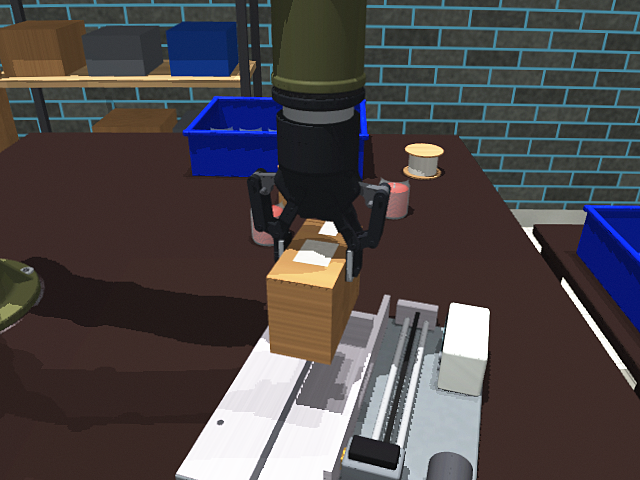

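The carton hangs upright over the bed: its near face spans (268–335, 277–358), its shadow falls on the bed, and it is clear of the fence (388,297). Lowering onto the bed.

Call:
{"api": "jog_arm", "payload": {"segments": {"rows":[[0, 0, 0.02, 0.006], [0, 0, 0.05, 0.006], [0, 0, 0.07, 0.006], [0, 0, 0.08, 0.006], [0, 0, 0.086, 0.006], [0, 0, 0.086, 0.006], [0, 0, 0.086, 0.006]]}}}

```text
t: 6.65
position: [0.5531, -0.1918, 0.0922]
ee_rot: [0.001, 0.801, 0.598, 0.0]
force: [0.1, 1.0, -3.9]
width: 0.736
finger_force: 56.6
```

Call:
{"api": "jog_arm", "payload": {"segments": {"rows":[[0, 0, 0.002, 0], [0, 0, 0.004, 0], [0, 0, 0.006, 0], [0, 0, 0.007, 0], [0, 0, 0.007, 0], [0, 0, 0.007, 0]]}}}

```text
t: 7.25
position: [0.5524, -0.192, 0.0843]
ee_rot: [-0.0, 0.801, 0.598, 0.0]
force: [0.6, 0.9, -2.8]
width: 0.741
finger_force: 56.6
```

```bash
python3 -c "
from workcell import bot, grab_frame, read_state;s=read_state();print(s['position'],s['force'],s['moment'])"
```

```text
[ 0.5523523  -0.19203008  0.08430496] [ 0.60185083  0.92516412 -2.84153097] [0.01366185 0.03539934 0.00854835]
```

Call:
{"api": "jog_arm", "payload": {"segments": {"rows":[[0, 0, 0.001, 0], [0, 0, 0.001, 0], [0, 0, 0.001, 0], [0, 0, 0.001, 0]]}}}

```text
t: 7.65
position: [0.5524, -0.1921, 0.0843]
ee_rot: [0.0, 0.801, 0.598, -0.0]
force: [-3.1, 0.3, 6.2]
width: 0.739
finger_force: 57.6
```

Call:
{"api": "jog_arm", "payload": {"segments": {"rows":[[0, 0, 0.001, 0], [0, 0, 0.001, 0], [0, 0, 0.001, 0], [0, 0, 0.001, 0]]}}}

```text
t: 8.05
position: [0.5523, -0.1921, 0.0842]
ee_rot: [0.001, 0.801, 0.598, -0.0]
force: [-6.6, 0.9, 15.9]
width: 0.739
finger_force: 58.7
```

Bed contact is felt. Easing off 1 mm and sliding towards the fence.

Call:
{"api": "jog_arm", "payload": {"segments": {"rows":[[0, 0, -0.001, -0.004], [0, 0.003, -0.001, -0.004], [0, 0.006, -0.001, -0.004], [0, 0.009, -0.001, -0.004], [0, 0.011, -0.001, -0.004], [0, 0.011, -0.001, -0.004]]}}}

```text
t: 8.65
position: [0.563, -0.1949, 0.0842]
ee_rot: [0.0, 0.8, 0.6, -0.0]
force: [-3.4, 1.9, 8.8]
width: 0.742
finger_force: 58.2
```

Call:
{"api": "jog_arm", "payload": {"segments": {"rows":[[0, 0.001, 0, 0], [0, 0.002, 0, 0], [0, 0.002, 0, 0], [0, 0.002, 0, 0]]}}}

```text
t: 9.05
position: [0.5647, -0.1953, 0.0842]
ee_rot: [-0.0, 0.8, 0.6, -0.0]
force: [-4.9, 1.7, 9.7]
width: 0.738
finger_force: 58.3
```

Call:
{"api": "jog_arm", "payload": {"segments": {"rows":[[0, 0.001, 0, 0], [0, 0.002, 0, 0], [0, 0.002, 0, 0], [0, 0.002, 0, 0]]}}}

```text
t: 9.45
position: [0.5666, -0.1959, 0.0843]
ee_rot: [0.0, 0.8, 0.6, -0.0]
force: [-4.7, 1.6, 8.8]
width: 0.742
finger_force: 58.3
```

Call:
{"api": "jog_arm", "payload": {"segments": {"rows":[[0, 0.001, 0, 0], [0, 0.001, 0, 0], [0, 0.001, 0, 0]]}}}

```text
t: 9.75
position: [0.5675, -0.1962, 0.0843]
ee_rot: [-0.0, 0.8, 0.6, -0.0]
force: [-4.8, 2.0, 9.1]
width: 0.741
finger_force: 58.3
```

Call:
{"api": "jog_arm", "payload": {"segments": {"rows":[[0, 0.001, 0, 0], [0, 0.001, 0, 0], [0, 0.001, 0, 0]]}}}

```text
t: 10.05
position: [0.5685, -0.1964, 0.0843]
ee_rot: [-0.0, 0.8, 0.6, -0.0]
force: [-5.1, 1.4, 9.5]
width: 0.737
finger_force: 58.3
```

Call:
{"api": "jog_arm", "payload": {"segments": {"rows":[[0, 0.001, 0, 0], [0, 0.001, 0, 0], [0, 0.001, 0, 0]]}}}

```text
t: 10.35
position: [0.5695, -0.1967, 0.0842]
ee_rot: [-0.0, 0.8, 0.6, -0.0]
force: [-5.2, 1.6, 8.7]
width: 0.738
finger_force: 58.3
```

Call:
{"api": "jog_arm", "payload": {"segments": {"rows":[[0, 0.001, 0, 0], [0, 0.001, 0, 0], [0, 0.001, 0, 0]]}}}

```text
t: 10.65
position: [0.5698, -0.1968, 0.0843]
ee_rot: [-0.0, 0.8, 0.6, -0.001]
force: [-8.4, 2.3, 11.9]
width: 0.742
finger_force: 58.5
```

Call:
{"api": "jog_arm", "payload": {"segments": {"rows":[[0, 0.001, 0, 0], [0, 0.001, 0, 0], [0, 0.001, 0, 0]]}}}

```text
t: 10.95
position: [0.5699, -0.1968, 0.0843]
ee_rot: [-0.001, 0.8, 0.6, -0.001]
force: [-10.5, 3.5, 14.3]
width: 0.74
finger_force: 58.8
```

Call:
{"api": "jog_arm", "payload": {"segments": {"rows":[[0, 0.001, 0, 0], [0, 0.001, 0, 0], [0, 0.001, 0, 0]]}}}

```text
t: 11.25
position: [0.57, -0.1968, 0.0843]
ee_rot: [-0.002, 0.8, 0.6, -0.002]
force: [-11.8, 3.9, 16.8]
width: 0.735
finger_force: 59.2
```

```bash
python3 - <<'E'
from workcell import bot, grab_frame, read_state
import cv2,numpy as np
d=grab_frame("side")["image"][:,:,::-1]
cv2.imwrite("pics/s3.png",cv2.resize(d[200:480,200:480],None,fx=2.14,fy=2.14,interpolation=cv2.INTER_CUBIC))
E
```

```text
(no output)
```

View pics/s3.png

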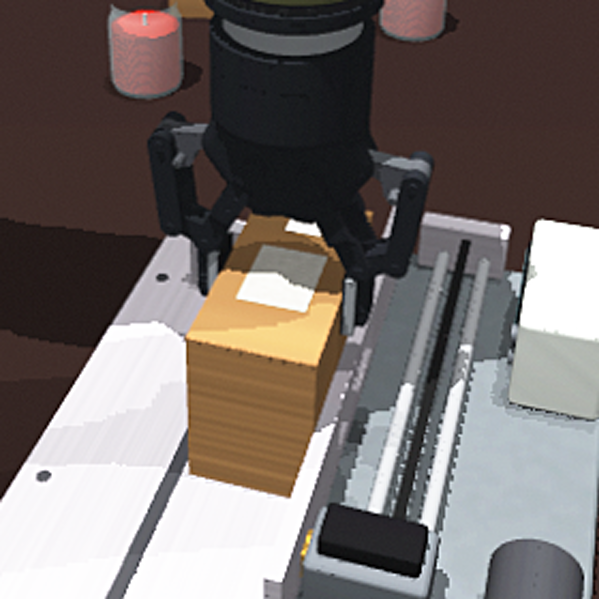

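The carton is on the bed, its long side against the fence (near lower corner at (290,495)), gripped above the fence. Sliding to the stop.

Call:
{"api": "jog_arm", "payload": {"segments": {"rows":[[0.003, 0, 0, 0], [0.006, 0, 0, 0], [0.009, 0, 0, 0], [0.012, 0, 0, 0], [0.014, 0, 0, 0], [0.014, 0, 0, 0]]}}}

```text
t: 11.9
position: [0.5724, -0.1894, 0.0845]
ee_rot: [0.001, 0.802, 0.598, -0.005]
force: [-16.2, -8.8, 19.9]
width: 0.744
finger_force: 59.5
```

Call:
{"api": "jog_arm", "payload": {"segments": {"rows":[[0.001, 0, 0, 0], [0.002, 0, 0, 0], [0.002, 0, 0, 0]]}}}

```text
t: 12.2
position: [0.5728, -0.1879, 0.0845]
ee_rot: [0.001, 0.802, 0.598, -0.005]
force: [-16.8, -10.0, 20.8]
width: 0.738
finger_force: 59.6
```

Call:
{"api": "jog_arm", "payload": {"segments": {"rows":[[0.001, 0, 0, 0], [0.002, 0, 0, 0], [0.002, 0, 0, 0]]}}}

```text
t: 12.5
position: [0.5734, -0.1859, 0.0845]
ee_rot: [0.001, 0.802, 0.598, -0.005]
force: [-17.3, -10.1, 21.1]
width: 0.737
finger_force: 59.7
```

Call:
{"api": "jog_arm", "payload": {"segments": {"rows":[[0.001, -0.001, -0.001, 0], [0.002, -0.001, -0.001, 0], [0.002, -0.001, -0.001, 0]]}}}

```text
t: 12.8
position: [0.575, -0.1804, 0.0844]
ee_rot: [-0.0, 0.801, 0.599, -0.002]
force: [-8.1, -3.2, 7.8]
width: 0.743
finger_force: 58.0
```

Call:
{"api": "jog_arm", "payload": {"segments": {"rows":[[0.001, 0, 0, 0], [0.002, 0, 0, 0], [0.002, 0, 0, 0]]}}}

```text
t: 13.1
position: [0.5754, -0.1791, 0.0845]
ee_rot: [-0.0, 0.801, 0.599, -0.003]
force: [-8.7, -4.8, 7.6]
width: 0.736
finger_force: 58.1
```

Call:
{"api": "jog_arm", "payload": {"segments": {"rows":[[0.001, 0, 0, 0], [0.002, 0, 0, 0], [0.002, 0, 0, 0]]}}}

```text
t: 13.4
position: [0.5757, -0.178, 0.0845]
ee_rot: [0.0, 0.801, 0.598, -0.003]
force: [-9.0, -6.7, 8.3]
width: 0.741
finger_force: 58.1
```

Call:
{"api": "jog_arm", "payload": {"segments": {"rows":[[0.001, 0, 0, 0], [0.002, 0, 0, 0], [0.002, 0, 0, 0]]}}}

```text
t: 13.7
position: [0.5757, -0.178, 0.0845]
ee_rot: [0.001, 0.801, 0.598, -0.004]
force: [-10.6, -10.8, 10.0]
width: 0.743
finger_force: 58.3
```

Contact with the stop is felt, since the motion halted while the force rose. Pressing a little more into both faces.

Call:
{"api": "jog_arm", "payload": {"segments": {"rows":[[0.001, 0.001, 0, 0], [0.002, 0.002, 0, 0], [0.002, 0.003, 0, 0], [0.002, 0.003, 0, 0], [0.002, 0.003, 0, 0]]}}}

```text
t: 14.2
position: [0.5759, -0.178, 0.0846]
ee_rot: [-0.0, 0.802, 0.598, -0.007]
force: [-22.1, -12.3, 19.5]
width: 0.743
finger_force: 59.3
```

```bash
python3 - <<'E'
from workcell import bot, grab_frame, read_state
import cv2,numpy as np
from h import R
F=[];
for i in range(4):
    a=grab_frame("side")["image"][:,:,::-1]; s=read_state(); F.append(s["force"])
f=np.mean(F,0);c,n=np.cos(-.285),np.sin(-.285)
M=R.from_quat(s['ee_rot'],scalar_first=True).as_matrix()
print(s["position"],f,"coder xy",c*f[0]+n*f[1],-n*f[0]+c*f[1],s["moment"],"tilt",M[:2,2],"yaw",np.arctan2(-M[0,0],M[1,0]))
cv2.imwrite("pics/s4.png",cv2.resize(a[200:480,200:480],None,fx=2.14,fy=2.14,interpolation=cv2.INTER_CUBIC))
E
```

```text
[ 0.57586299 -0.17803407  0.08457657] [-21.99968332 -12.32713874  19.12216279] coder xy -17.64638554030638 -18.015257230617856 [-2.07306486  3.75172242 -0.00657232] tilt [-0.01141389 -0.00799363] yaw -0.2895445440668469
```

View pics/s4.png

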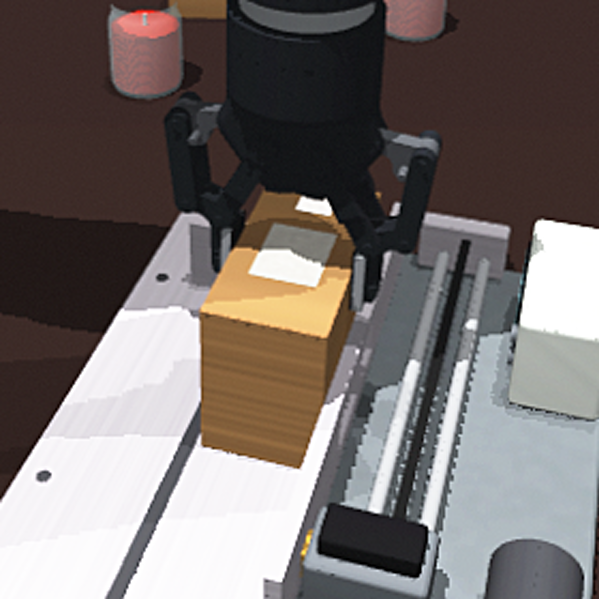

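The carton sits upright in the corner: its front face spans (202–326, 312–466), its long side is on the fence, and its far end is at the stop. It presses about 18 N on each face at rest, so I'm handing in.

Call:
{"api": "jog_arm", "payload": {"segments": {"rows":[[0, 0, 0, 0], [0, 0, 0, 0], [0, 0, 0, 0], [0, 0, 0, 0], [0, 0, 0, 0]]}}}

```text
t: 14.9
position: [0.5759, -0.178, 0.0846]
ee_rot: [-0.0, 0.802, 0.598, -0.007]
force: [-22.1, -12.8, 19.3]
width: 0.74
finger_force: 59.3
```

```bash
python3 -c "
from workcell import bot, grab_frame, read_state;print(bot.hand_in())"
```

```text
the job is handed in; nothing more can be done
None
```

I handed the job in at about 15 s with the long carton upright on the coder bed, still gripped and at rest, pressed into the corner with about 18 N measured towards each of the window fence and the side stop; the hand-in gave no verdict.

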